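# Clamp the zoom lens in the shelf dock with the knob under the shelf

## Task

Stand the zoom lens upright in the little dock on the shelf, between the blue pad and the aluminium V-block, and let go of it. Then turn the lever knob under the shelf's front edge anticlockwise (seen from above) until you feel the pad press the lens firmly against the V-block - firmly, but the lens is delicate, so do not overtighten it. Leave the lens clamped and the other things where they are.

Things in the scene. Friction and masses are not known exactly. Their poses are not given: they have to be found in the camera images.
- shelf: Fixed wooden riser shelf, 180 deep (x) x 560 wide (y) x 130 mm to the top of its 18 mm board. Origin on the desk under its centre; x runs from the front edge (robot side, x = -90 mm) to the back, z up. An aluminium V-block on top, open to -x, 18 mm high, reaching y = +/-41 mm, will seat the lens's axis at y = 0 and x = 0 to +9 mm: it was left set anywhere in that range, unmeasured.
- pad: Blue clamp pad on the board, 40 wide x 18 mm high, on the robot side of the V-block. Origin at board-top level; the face that presses the lens is 6 mm ahead of it along x. The knob drives it along shelf +x, 11 mm per radian, through a stiff rubber backing (12 N/mm). Axes as the shelf.
- dock_spot (a point): Point on the board top where the middle of the lens's foot should be put. It rides with the pad, 33 mm ahead of its face, so a lens put here has 3 mm to the pad and 3 to 14 mm to its seat in the V-block. Axes as the shelf.
- lens_center (a point): Compact zoom lens, loose, upright on the shelf: dark cylinder, 60 mm diameter, 90 mm high, about 0.3 kg. The point is its centre, 45 mm above its foot; z is its axis.
- knob_axis (a point): Point on the knob's vertical turning axis, 10 mm behind the shelf's front edge, 115 mm above the desk. Axes as the shelf. Loose running needs a steady tangential push of 4 to 7 N at the post (friction, which also holds the knob where it is left); each 10 N of squeeze on the lens adds about 1.6 N to that. Good is 25 N of squeeze, i.e. about 4.3 N more push than loose; 14 to 38 N is accepted.
- knob_post (a point): Grip point on the axis of the knob's orange upright finger post, a freely revolving sleeve of 14 mm diameter, 70 mm from the knob axis, 123 mm above the desk. Post top at 143 mm; it rises from a flat black lever arm (top at 92 mm, 14 mm wide) that runs under the shelf to the knob. Tightening moves the post, in front of the shelf, towards shelf -y (anticlockwise from above).
- knob (a joint): Knob angle in rad: 0 = fully open (post 60 degrees to the shelf's +y side of straight out in front), growing as it is tightened, end stop at 2.25. Where the lens becomes tight differs each time; from there the squeeze rises some 9 N per 0.1 rad.
- jar_center (a point): Bystander: glass jar with a hinged lid, 70 mm diameter, 85 mm high, on the shelf; the point is half-way up.
- hood: Bystander: black plastic lens hood on the desk, 76 mm diameter, 40 mm high; origin at its foot's centre.
- filter: Bystander: dark metal filter ring flat on the desk, 60 mm diameter, 7 mm high; origin at its underside's centre.
- bracket: Bystander: aluminium L-bracket on the desk, 70 x 35 x 60 mm high; origin under its foot's centre.

How it is judged:
On the way, in this order (a step that is already met when the one before it is completed fails the run):
1. the lens stands upright in the dock and has been let go (x of lens_center in the frame of shelf between -0.014 and 0.014 m and y of lens_center in the frame of shelf between -0.01 and 0.01 m and z of lens_center in the frame of shelf between 0.172 and 0.178 m and angle between lens_center's own z axis and vertical below 0.06 rad and contact force between the fingers and lens below 0.1 N and contact force between pad and lens below 10 N), for 0.2 s.
2. the knob has been tightened until the pad squeezes the lens with 14 N or more (contact force between pad and lens above 14 N), for 0.2 s.
At the end, for the whole second after the job is handed in: The lens stands upright (within 3.4 degrees) on the board in the dock, its centre within 14 mm in x and 10 mm in y of shelf x = y = 0, at rest, squeezed by the pad with 14 to 38 N; jar, hood, filter ring and bracket within 20 mm of where they were (x of lens_center in the frame of shelf between -0.014 and 0.014 m and y of lens_center in the frame of shelf between -0.01 and 0.01 m and z of lens_center in the frame of shelf between 0.172 and 0.178 m and angle between lens_center's own z axis and vertical below 0.06 rad and contact force between pad and lens between 14 and 38 N and linear speed of lens below 0.01 m/s and distance of each of jar_center, hood, filter, bracket from where it was at the start of the episode below 0.02 m); the robot touches nothing.
It fails at once if the lens is squeezed by the pad with more than 46 N (contact force between pad and lens above 46 N).
It fails at once if the lens is tipped more than 20 degrees (angle between lens_center's own z axis and vertical above 0.35 rad).
It fails at once if a bystander is shifted by more than 30 mm (distance of any of jar_center, hood, filter, bracket from where it was at the start of the episode above 0.03 m).
It also fails if it takes over 69 s, if anything falls off the work surface, if the arm or the gripper's body presses on something with over 40 N, if the wrist force passes 120 N, or if a joint passes its speed limit or range.

## Robot

A 6-joint arm with a two-finger parallel gripper is mounted at the origin on the work surface. World frame = base frame: x ahead of the robot, y to its left, z up, the work surface at z = 0. Lengths are in m, angles in rad, forces in N, time in s.
With the tool pointing down it reaches from about 0.425 to 0.95 m from the base axis. Payload 3.5 kg.
Tool frame: the origin (TCP) lies midway between the tips of the shut fingers; the grasp point (between the pads) lies 19 mm behind it; y points along the fingers, x is the direction in which the jaws open and shut, and the axes are right-handed (so a half turn about y gives the same grasp; the last joint's range is limited). The gripper opens to 85 mm and grips with 20 to 120 N. Pads are 22 mm wide; open, the fingers measure 114 mm over their backs; the gripper's body (76 mm by 85 mm) begins 54 mm behind the grasp point. The pads swing forward as they close: fully open they stand 13 mm farther back than shut.
Start: joints at [-1.255, 0.286, 1.577, -0, 1.279, -0.15], TCP at [0.303, -0.603, 0.231] pointing down, gripper open.
Joint ranges: [-2.77, 2.77], [-0.9, 2.22], [0.21, 2.48], [-1.53, 4.67], [0.24, 2.81], [-2.84, 2.84]. Speed limits (rad/s): [2.79, 2.79, 3.14, 3.14, 3.14, 3.14].

## Interface

Orientations are given as a unit quaternion [x, y, z, w].
In Python, from bench import env, camera, camera_info, order gives the robot as it stands.
- The arm moves only by the tool carry_out, never from a script. Its argument "plan" is one flat list of numbers, 5 for each row, row after row: the shift along the tool's x, y, z in cm, then the turn about the tool's y in degrees, then the opening, from 0 (shut) to 1 (fully open). In form: [x, y, z, roll, gripper, x, y, z, roll, gripper, ...]. A call has 1 to 20 rows; each row is the pose to reach, as a shift and turn from the pose commanded when the call began, along the tool's axes at that moment; what a row does not reach only later rows make up. A row lasts 1/12 s, in which the tool goes at most 41.7 mm and 7.16 degrees, less where a joint would pass 70% of its speed; a pose out of reach is approached as far as the arm can. A call with a gripper value outside its range is refused whole. The fingers move at their own pace and stop on an object; "grip_force" is the grip in N (left out, the last holds). Time passes only in rows, so rows that repeat a pose let the fingers close. It gives the time, the measured TCP pose, the force and the opening at its end, in the units of the state.
- env.sense(): the state, without advancing time (a new reading comes with each control period).
- camera(name): name is "side" or "top"; returns the picture (384x512x3 uint8, blue, green, red); there is no depth.
- camera_info(name): a dict with "fovy" (degrees; the focal length in pixels is half the picture's height over the tangent of half this angle, whatever the lens; pixels are square), "cx", "cy" (the principal point, pixels), "dist_coeffs" ([k1, k2, p1, p2, k3] as OpenCV has them; the pictures are not rectified), "R" (3x3) and "t" (3): a world point X has camera coordinates R X + t. Camera axes: x right, y down, z forward; pixel columns grow to the right and rows downward; lengths in m; the calibration is good to about 2 mm. A picture is of the moment at which its call begins. camera_info takes no time and is no camera call.
- order.sign_off(): hands the job in, once; it reports no verdict.
The state is a dict: "t": time; "joints": joint angles; "joint_vel": joint speeds; "joint_torque": joint torques, N m; "eef_pos": TCP position; "orientation": TCP orientation; "force": force on the tool from outside, world axes, zero at the start; "torque": the same for the moment, N m; "grip_width": finger opening in m.
Only numpy, scipy, OpenCV 4.12 (cv2) and the standard library are available. Lean on these libraries where they do the work, as an engineer would, in place of code of your own. Each camera call takes 0.05 s, during which the arm holds its last target. There are 200 camera calls.

## Working session

There is one attempt and no reset: what is moved stays moved. The work goes in short steps, Python scripts to look and compute and a tool call to move; the robot and the scene stay as the last step left them, time stands still between calls to the robot, and variables do not carry over. Pictures are saved under pics/ and viewed, about 8 in all and at most 12, crops included, and the job is handed in when it is done.

Besides the shell and the picture viewer there is one more tool, called as a command line: name --argument value ..., lists and objects as JSON in quotes. carry_out: Moves the arm, as the interface text tells. Its arguments: {"type":"object","properties":{"plan":{"type":"array","items":{"type":"number"}},"grip_force":{"type":"number"}},"required":["plan"]}

```bash
mkdir -p pics; ls; python3 - <<'E'
from bench import env,camera,camera_info
import cv2
for n in("side","top"):
    cv2.imwrite(f"pics/{n}0.png",camera(n)); print(n,camera_info(n))
print(env.sense())
E
```

```text
pics
side {'fovy': 46.174749668395506, 'cx': 259.58570601960946, 'cy': 191.3723772384477, 'dist_coeffs': array([-0.13407071,  0.        ,  0.        ,  0.        ,  0.        ]), 'R': array([[-0.90189489, -0.43189547, -0.00720456],
       [-0.26592162,  0.56829338, -0.77867088],
       [ 0.34039872, -0.70036344, -0.62739123]]), 't': array([0.43498258, 0.23539095, 0.99897876])}
top {'fovy': 54.860068387346466, 'cx': 254.02441206889898, 'cy': 192.10364952947248, 'dist_coeffs': array([-0.05501602,  0.        ,  0.        ,  0.        ,  0.        ]), 'R': array([[-0.02562138, -0.99946692, -0.02023392],
       [-0.9946752 ,  0.02750925, -0.09932015],
       [ 0.09982383,  0.01758146, -0.99484979]]), 't': array([0.00926005, 0.52052955, 1.04316049])}
{'t': 0.1, 'joints': array([-1.25500429e+00,  2.87127973e-01,  1.57799472e+00, -2.94255585e-05,
        1.27862320e+00, -1.49992691e-01]), 'joint_vel': array([ 4.34162675e-04, -1.49814688e-03, -3.11794181e-03,  4.09346294e-05,
       -1.83879642e-03,  1.41649376e-03]), 'joint_torque': array([ 5.02875719e-04, -4.07298195e+01, -2.93699938e+01, -1.46366542e-04,
        3.41340303e-03,  9.90403237e-06]), 'eef_pos': array([ 0.30299954, -0.60251726,  0.230071  ]), 'orientation': array([-0.60141479,  0.37168978, -0.37051484,  0.60238336]), 'force': array([ 0.39311748, -0.69734567, -0.00987727]), 'torque': array([ 0.00219037, -0.01483233, -0.00842914]), 'grip_width': 0.08530243024518289}
```

```bash
python3 - <<'E'
import cv2
for n in("side","top"):
    cv2.imwrite(f"pics/{n}0b.png",cv2.resize(cv2.imread(f"pics/{n}0.png"),(800,600),interpolation=cv2.INTER_CUBIC))
E
```

```text
(no output)
```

View pics/side0b.png

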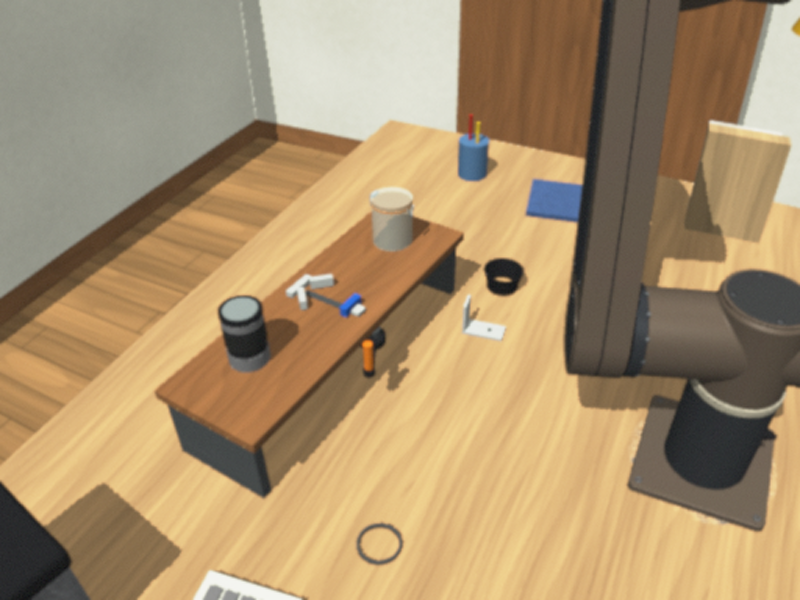

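View pics/top0b.png

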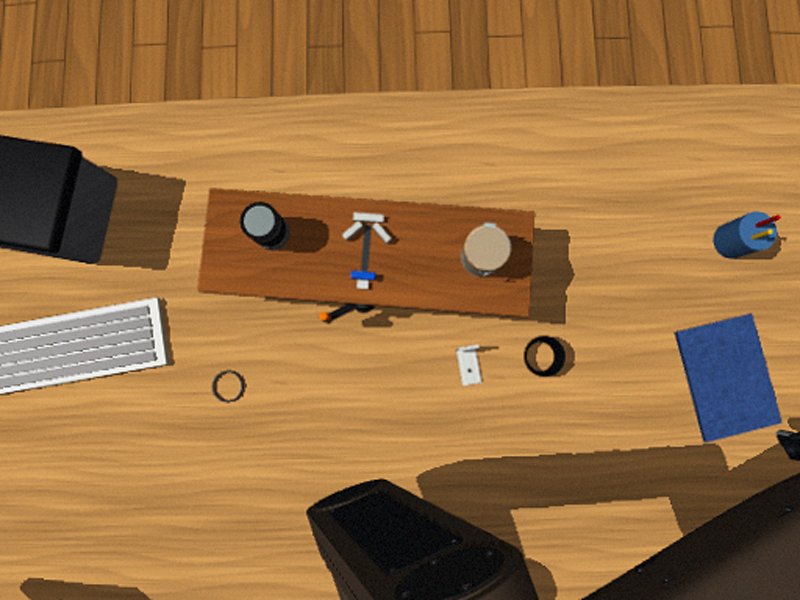

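The side view shows the lens on the shelf's near (+y) end at (245,335), the dock in the middle at (320,295), and the post at (368,358). In the top view the lens is at (263,224), the dock at (365,250), the post at (325,316), and the jar at (487,247). I'll enlarge both.

```bash
python3 - <<'E'
import cv2
a=cv2.imread("pics/top0.png")[108:258,120:360]; cv2.imwrite("pics/top0c.png",cv2.resize(a,None,fx=10/3,fy=10/3,interpolation=cv2.INTER_CUBIC))
a=cv2.imread("pics/side0.png")[115:325,90:310]; cv2.imwrite("pics/side0c.png",cv2.resize(a,None,fx=2.8,fy=2.8,interpolation=cv2.INTER_CUBIC))
E
```

```text
(no output)
```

View pics/top0c.png

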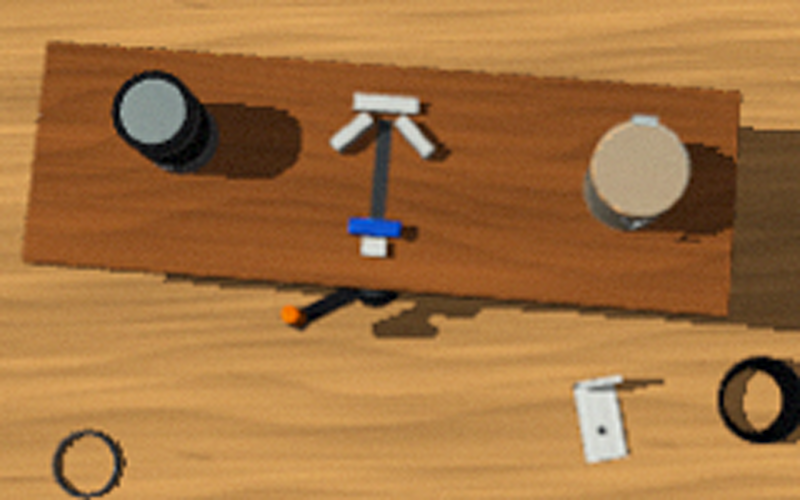

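View pics/side0c.png

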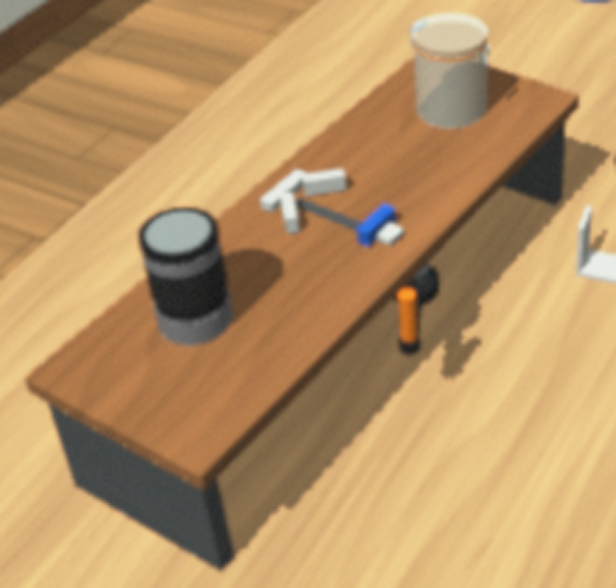

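Top crop: shelf corners (48,42), (740,92), (727,315), (24,262); lens rim centre (154,111); pad (349–401, 219–236); post (291,315). Side crop: lens rim centre (179,234), post top (408,294), shelf corners (30,383), (205,478), (578,98).

```bash
cat > h.py <<'E'
import numpy as np,cv2
from bench import camera_info
CI={n:camera_info(n) for n in("side","top")}
def KD(n):
    c=CI[n]; f=192/np.tan(np.radians(c["fovy"]/2))
    return np.array([[f,0,c["cx"]],[0,f,c["cy"]],[0,0,1.]]),c["dist_coeffs"]
def ray(n,uv):
    K,D=KD(n); p=cv2.undistortPoints(np.array([[uv]],float),K,D)[0,0]
    R,t=CI[n]["R"],CI[n]["t"]; return -R.T@t, R.T@np.array([*p,1])
def atz(n,uv,z):
    o,d=ray(n,uv); return o+d*(z-o[2])/d[2]
def tri(a,b):
    (o,d),(p,e)=ray("top",a),ray("side",b)
    s=np.linalg.lstsq(np.c_[d,-e],p-o,rcond=None)[0]
    A,B=o+d*s[0],p+e*s[1]; return (A+B)/2,np.linalg.norm(A-B)*1e3
def proj(n,X):
    K,D=KD(n); return cv2.projectPoints(np.atleast_2d(X).astype(float),cv2.Rodrigues(CI[n]["R"])[0],CI[n]["t"],K,D)[0][:,0]
def crop(u,v,s,x0,y0): return ((u+.5)/s-.5+x0,(v+.5)/s-.5+y0)
T=lambda u,v:crop(u,v,10/3,120,108)
S=lambda u,v:crop(u,v,2.8,90,115)
E
python3 - <<'E'
from h import *
np.set_printoptions(precision=4,suppress=True)
print("cams",[ray(n,(256,192))[0] for n in CI])
for nm,a,b in(("backL",(48,42),(30,383)),("frontL",(24,262),(205,478)),("frontR",(727,315),(578,98)),("lenstop",(154,111),(179,234)),("post",(291,315),(408,294)),("jartop",(640,168),(450,38))):
    print(nm,*tri(T(*a),S(*b)))
C=np.array([atz("top",T(*c),.13) for c in((48,42),(740,92),(727,315),(24,262))])
Cs=np.array([atz("side",S(*c),.13) for c in((30,383),(578,98),(205,478))])
print(C,Cs); print(np.linalg.norm(C-np.roll(C,-1,0),axis=1))
# fit shelf pose
L=np.array([[.09,.28],[.09,-.28],[-.09,-.28],[-.09,.28]])
P=np.r_[C,Cs][:,:2];Q=np.r_[L,L[[0,2,3]]]
H,G=P-P.mean(0),Q-Q.mean(0)
th=np.arctan2((G[:,0]*H[:,1]-G[:,1]*H[:,0]).sum(),(G*H).sum())
R=np.array([[np.cos(th),-np.sin(th)],[np.sin(th),np.cos(th)]]);o=P.mean(0)-R@Q.mean(0)
print("shelf",o,th,"res mm",(P-(Q@R.T+o))*1e3)
sh=lambda X:(X[:2]-o)@R
for nm,X in(("lens",atz("top",T(154,111),.22)),("lens_s",atz("side",S(179,234),.22)),("post",atz("top",T(291,315),.143)),("post_s",atz("side",S(408,294),.143)),("padfaceTopL",atz("top",T(350,219),.148)),("padR",atz("top",T(402,222),.148)),("knob",atz("top",T(375,296),.1)),("Vback",atz("top",T(387,94),.148)),
 ("VL",atz("top",T(331,145),.148)),("VR",atz("top",T(435,153),.148)),("jar_t",atz("top",T(640,168),.215)),("hood",atz("top",T(762,400),.04)),("brk",atz("top",T(598,385),.06)),("filt",atz("top",T(89,464),0))): print(nm,X,sh(X))
E
```

```text
cams [array([0.1149, 0.7537, 0.8132]), array([ 0.4139, -0.0234,  1.0897])]
backL [0.7132 0.313  0.1228] 6.513454815227221
frontL [0.5343 0.3308 0.1253] 2.9311124184800454
frontR [ 0.4778 -0.2248  0.123 ] 1.300311534168305
lenstop [0.6312 0.2023 0.2163] 2.361816882190218
post [0.4859 0.1153 0.1402] 1.1260100576188365
jartop [ 0.5803 -0.1497  0.2065] 2.392909108955186
[[ 0.714   0.3124  0.13  ]
 [ 0.6549 -0.2422  0.13  ]
 [ 0.4779 -0.2231  0.13  ]
 [ 0.535   0.3298  0.13  ]] [[ 0.7033  0.3169  0.13  ]
 [ 0.4735 -0.2151  0.13  ]
 [ 0.5299  0.3333  0.13  ]]
[0.5577 0.178  0.5559 0.1798]
shelf [0.5929 0.0463] -0.10079436117684813 res mm [[ 3.3908 -3.5024]
 [ 0.7149 -0.9435]
 [ 2.8007  0.0922]
 [ 3.5467 -4.1397]
 [-7.2955  1.0772]
 [-1.6015  8.0453]
 [-1.5561 -0.6292]]
lens [0.6313 0.202  0.22  ] [0.0226 0.1587]
lens_s [0.6266 0.2056 0.22  ] [0.0175 0.1619]
post [0.4862 0.1152 0.143 ] [-0.113   0.0577]
post_s [0.4838 0.1179 0.143 ] [-0.1157  0.0602]
padfaceTopL [0.559  0.0677 0.148 ] [-0.0358  0.0178]
padR [0.5555 0.0275 0.148 ] [-0.0353 -0.0225]
knob [0.503  0.0532 0.1   ] [-0.09   -0.0022]
Vback [0.6569 0.0371 0.148 ] [ 0.0646 -0.0028]
VL [0.6177 0.0815 0.148 ] [0.0211 0.0375]
VR [0.6089 0.0007 0.148 ] [ 0.0205 -0.0438]
jar_t [ 0.5798 -0.1481  0.215 ] [ 0.0065 -0.1947]
hood [ 0.4111 -0.2681  0.04  ] [-0.1492 -0.3312]
brk [ 0.4273 -0.1277  0.06  ] [-0.1472 -0.1899]
filt [0.3696 0.3178 0.    ] [-0.2494  0.2477]
```

```bash
cat >> h.py <<'E'
from bench import env
from scipy.spatial.transform import Rotation as Ro
def togo(target,thx):
    """shift cm in tool axes to world target; roll deg so tool x is along +-heading thx"""
    s=env.sense(); R=Ro.from_quat(s["orientation"]).as_matrix()
    d=R.T@(np.array(target)-s["eef_pos"])*100
    a=np.degrees(np.arctan2(R[1,0],R[0,0])); up=R[2,1]
    turn=(np.degrees(thx)-a+90)%180-90   # world turn about +z
    print("t",s["t"],"pos",s["eef_pos"].round(4),"shift",d.round(2),"roll",round(turn*np.sign(up),2),"grip",round(s["grip_width"],4),"F",s["force"].round(2),"j6",s["joints"][5].round(2)); return R
E
python3 - <<'E'
from h import *
print(togo([.629,.204,.30],np.pi/2-.1046).round(3)); togo([.629,.204,.167],np.pi/2-.1046)
E
```

```text
t 0.1 pos [ 0.303  -0.6025  0.2301] shift [-57.43  -6.85  65.35] roll 32.68 grip 0.0853 F [ 0.39 -0.7  -0.01] j6 -0.15
[[ 0.449 -0.001  0.893]
 [-0.893  0.002  0.449]
 [-0.002 -1.     0.   ]]
t 0.1 pos [ 0.303  -0.6025  0.2301] shift [-57.4    6.45  65.35] roll 32.68 grip 0.0853 F [ 0.39 -0.7  -0.01] j6 -0.15
```

carry_out --plan '[0,-4,0,0,1,0,-7,0,0,1,-57.4,-6.9,65.4,32.7,1,-57.4,-6.9,65.4,32.7,1,-57.4,-6.9,65.4,32.7,1,-57.4,-6.9,65.4,32.7,1,-57.4,-6.9,65.4,32.7,1,-57.4,-6.9,65.4,32.7,1,-57.4,-6.9,65.4,32.7,1,-57.4,-6.9,65.4,32.7,1,-57.4,-6.9,65.4,32.7,1,-57.4,-6.9,65.4,32.7,1,-57.4,-6.9,65.4,32.7,1,-57.4,-6.9,65.4,32.7,1,-57.4,-6.9,65.4,32.7,1,-57.4,-6.9,65.4,32.7,1,-57.4,-6.9,65.4,32.7,1,-57.4,-6.9,65.4,32.7,1,-57.4,-6.9,65.4,32.7,1,-57.4,-6.9,65.4,32.7,1]' --grip_force 40

```text
t: 1.77
eef_pos: [0.5847, 0.0943, 0.3]
orientation: [-0.473, 0.526, -0.525, 0.473]
force: [1.4, -0.9, 0.8]
grip_width: 0.0853
```

```bash
python3 - <<'E'
from h import *
togo([.629,.204,.30],np.pi/2-.1046)
E
```

```text
t 1.7667 pos [0.5847 0.0943 0.3   ] shift [-1.137e+01 -1.000e-02  3.260e+00] roll 0.0 grip 0.0853 F [ 1.44 -0.91  0.84] j6 1.66
```

carry_out --plan '[-3.8,0,1.1,0,1,-7.6,0,2.2,0,1,-11.4,0,3.3,0,1,-11.4,0,3.3,0,1,-11.4,0,3.3,0,1,-11.4,0,3.3,0,1,-11.4,0,3.3,0,1]'

```text
t: 2.35
eef_pos: [0.6291, 0.201, 0.3002]
orientation: [-0.473, 0.526, -0.526, 0.473]
force: [-0.1, -0.6, 0.7]
grip_width: 0.0851
```

```bash
python3 - <<'E'
from h import *
from bench import camera
print(togo([.629,.204,.167],np.pi/2-.1046).round(3))
a,b=camera("top"),camera("side"); cv2.imwrite("pics/t1.png",a);cv2.imwrite("pics/s1.png",b)
k=lambda i,x,y:cv2.resize(i[y:y+180,x:x+120],None,fx=3.3,fy=3.3,interpolation=cv2.INTER_CUBIC)
cv2.imwrite("pics/c1.png",np.hstack([k(a,120,60),k(b,90,110)]))
E
```

```text
t 2.35 pos [0.6291 0.201  0.3002] shift [-0.3  13.32 -0.03] roll -0.08 grip 0.0851 F [-0.11 -0.55  0.71] j6 1.83
[[-0.106 -0.001  0.994]
 [-0.994 -0.    -0.106]
 [ 0.001 -1.    -0.001]]
```

View pics/c1.png

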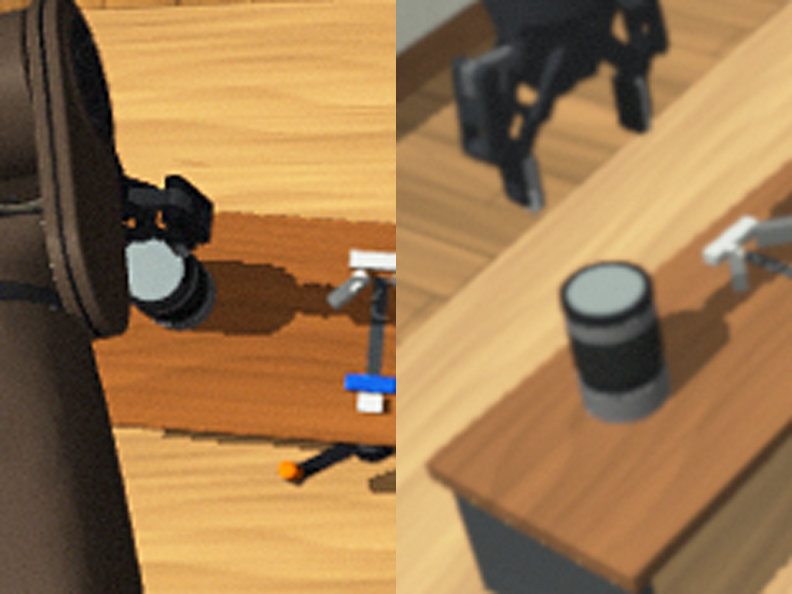

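The right finger hangs in front of the lens in the top view (gripper is higher, so parallax); in the side view the tips are at (535,205) and (640,128), and the lens rim centre is at (607,291). I'll check the tip projection against the TCP.

```bash
python3 - <<'E'
from h import *
p=env.sense()["eef_pos"]; x=np.array([-.106,-.994,0])
for w in(.0425,-.0425):
    X=p+x*w+[0,0,.013]; print("side",(proj("side",X)[0]-[90,110])*3.3+[396,0],"top",(proj("top",X)[0]-[120,60])*3.3)
print("lens side",atz("side",crop(607-396,291,3.3,90,110),.22))
for z in(.22,.13):
  for c in((.629,.204),(.6313,.202),(.6266,.2056)): print(z,c,"side",(proj("side",[*c,z])[0]-[90,110])*3.3+[396,0],"top",(proj("top",[*c,z])[0]-[120,60])*3.3)
E
```

```text
side [630.66094697 129.90379101] top [180.4570946  240.97783924]
side [533.102299   200.35110958] top [ 53.58977131 232.12096319]
lens side [0.62745095 0.20452507 0.22      ]
0.22 (0.629, 0.204) side [604.35607605 288.70423378] top [148.57317206 270.30781227]
0.22 (0.6313, 0.202) side [603.28046334 285.89661143] top [151.27870676 267.14386282]
0.22 (0.6266, 0.2056) side [605.93875986 291.20139997] top [146.40655206 273.58870169]
0.13 (0.629, 0.204) side [625.3969251  392.10424003] top [177.42032816 296.3967431 ]
0.13 (0.6313, 0.202) side [624.32281937 389.2294356 ] top [179.87571128 293.51439295]
0.13 (0.6266, 0.2056) side [626.94324434 394.66313848] top [175.45630661 299.38624027]
```

carry_out --plan '[-0.3,4,0,0,1,-0.3,8,0,0,1,-0.3,11,0,0,1,-0.3,13,0,0,1,-0.3,14,0,0,1,-0.3,14,0,0,1,-0.3,14,0,0,1,-0.3,14,0,0,0.6,-0.3,14,0,0,0.4,-0.3,14,0,0,0.4,-0.3,14,0,0,0.4,-0.3,14,0,0,0.4,-0.3,14,0,0,0.4,-0.3,14,0,0,0.4,-0.3,14,0,0,0.4,-0.3,14,0,0,0.4]' --grip_force 40

```text
t: 3.78
eef_pos: [0.6314, 0.2041, 0.1641]
orientation: [0.472, -0.524, 0.527, -0.474]
force: [-2.2, -3.6, 6.3]
grip_width: 0.0594
```

carry_out --plan '[0,-1,0,0,0.4,0,-2.5,0,0,0.4,0,-5,0,0,0.4,0,-6,0,0,0.4,0,-6,0,0,0.4,0,-6,0,0,0.4]'

```text
t: 4.28
eef_pos: [0.6298, 0.2053, 0.2209]
orientation: [0.473, -0.525, 0.526, -0.474]
force: [0.7, -0.2, -4.3]
grip_width: 0.0591
```

```bash
python3 - <<'E'
from h import *
print(togo([.588,.0455,.22],np.pi/2-.1046))
E
```

```text
t 4.2833 pos [0.6298 0.2053 0.2209] shift [16.33  0.07 -2.49] roll -0.01 grip 0.0591 F [ 0.67 -0.21 -4.29] j6 1.84
[[-1.04602103e-01  1.16846482e-03  9.94513466e-01]
 [-9.94513892e-01  6.00997053e-04 -1.04602854e-01]
 [-7.19924417e-04 -9.99999137e-01  1.09918894e-03]]
```

carry_out --plan '[4,0,-0.6,0,0.4,8,0,-1.2,0,0.4,12,0,-1.8,0,0.4,15,0,-2.3,0,0.4,16.3,0,-2.5,0,0.4,16.3,0,-2.5,0,0.4,16.3,2,-2.5,0,0.4,16.3,2,-2.5,0,0.4,16.3,2,-2.5,0,0.4,16.3,2,-2.5,0,0.4]'

```text
t: 5.12
eef_pos: [0.5877, 0.0466, 0.2]
orientation: [-0.474, 0.526, -0.525, 0.473]
force: [0.4, -0.1, -3.5]
grip_width: 0.0594
```

```bash
python3 - <<'E'
from h import *
from bench import camera
togo([.5886,.046,.20],np.pi/2-.1046)
a,b=camera("top"),camera("side"); cv2.imwrite("pics/t2.png",a);cv2.imwrite("pics/s2.png",b)
k=lambda i,x,y:cv2.resize(i[y:y+110,x:x+100],None,fx=4,fy=4,interpolation=cv2.INTER_CUBIC)
cv2.imwrite("pics/c2.png",np.hstack([k(a,180,100),k(b,160,130)]))
E
```

```text
t 5.1167 pos [0.5877 0.0466 0.2   ] shift [0.05 0.   0.1 ] roll 0.05 grip 0.0594 F [ 0.38 -0.06 -3.54] j6 1.58
```

View pics/c2.png

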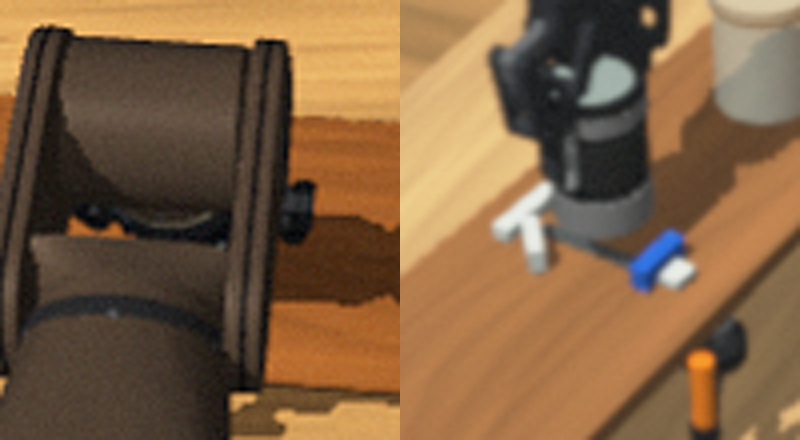

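The lens is held upright over the dock. In the side crop the foot's edges are at x≈552 and 654, with its bottom at y≈236. The pad's top pressing edge runs from (633,264) to (674,233). The top view is hidden by the wrist, so I'll compare everything in the side camera.

```bash
python3 - <<'E'
from h import *
np.set_printoptions(precision=4,suppress=True)
S2=lambda u,v:crop(u-400,v,4,160,130)
U=lambda p:((p-[160,130]+.5)*4-.5+[400,0])
a=.1046; ex=np.array([np.cos(a),-np.sin(a)]);ey=np.array([np.sin(a),np.cos(a)])
for c in((633,264),(674,233)): 
    X=atz("side",S2(*c),.148); print("pad edge",X)
m=(atz("side",S2(633,264),.148)+atz("side",S2(674,233),.148))/2
print("pad mid side",m[:2],"dock side",m[:2]+.033*ex)
print("pred pad from top",U(proj("side",[[.559,.0677,.148],[.5555,.0275,.148]])))
ph=np.linspace(0,2*np.pi,73)
for dx in(-.004,0,.004):
  for z in(.164,.168):
    c=np.array([.5877,.0466])+dx*ex
    p=U(proj("side",np.c_[c[0]+.03*np.cos(ph),c[1]+.03*np.sin(ph),0*ph+z])); print(dx,z,"x",p[:,0].min(),p[:,0].max(),"ymax",p[:,1].max())
# lens top circle
p=U(proj("side",np.c_[.5877+.03*np.cos(ph),.0466+.03*np.sin(ph),0*ph+.256])); print("top x",p[:,0].min(),p[:,0].max(),p[:,1].min(),p[:,1].max())
E
```

```text
pad edge [0.557  0.0667 0.148 ]
pad edge [0.5493 0.031  0.148 ]
pad mid side [0.5532 0.0488] dock side [0.586  0.0454]
pred pad from top [[629.1897 264.0938]
 [667.719  227.0049]]
-0.004 0.164 x 557.6540352596496 659.2735554515662 ymax 243.53819608400886
-0.004 0.168 x 557.0373062923653 658.8953568563875 ymax 238.12193847970343
0 0.164 x 552.2910637875418 653.7430096083464 ymax 241.3043072676303
0 0.168 x 551.6631228274157 653.3526547168984 ymax 235.8917861383867
0.004 0.164 x 546.946648853081 648.2307790845341 ymax 239.07791767863307
0.004 0.168 x 546.3075926835733 647.828364262878 ymax 233.66916041206343
top x 537.2454040736519 644.3836114947425 50.57382044619692 109.9548405510011
```

carry_out --plan '[0,1,0,0,0.4,0,2,0,0,0.4,0,2.8,0,0,0.4,0,3.2,0,0,0.4,0,3.3,0,0,0.4,0,3.3,0,0,0.4,0,3.3,0,0,0.4]'

```text
t: 5.8
eef_pos: [0.5878, 0.0455, 0.1672]
orientation: [-0.473, 0.526, -0.526, 0.473]
force: [0.8, 0.4, -4.7]
grip_width: 0.059
```

carry_out --plan '[0,0.1,0,0,0.4,0,0.2,0,0,0.4,0,0.2,0,0,0.4,0,0.2,0,0,0.4]'

```text
t: 6.13
eef_pos: [0.5879, 0.0455, 0.1657]
orientation: [0.473, -0.525, 0.526, -0.473]
force: [1.5, -0.2, -2.4]
grip_width: 0.0592
```

carry_out --plan '[0,0.1,0,0,0.4,0,0.1,0,0,0.4,0,0.1,0,0,0.4]'

```text
t: 6.38
eef_pos: [0.5878, 0.0455, 0.1646]
orientation: [0.473, -0.525, 0.526, -0.473]
force: [0.9, -0.1, -3.2]
grip_width: 0.0593
```

carry_out --plan '[0,0.1,0,0,0.4,0,0.1,0,0,0.4,0,0.1,0,0,0.4]'

```text
t: 6.63
eef_pos: [0.5879, 0.0455, 0.1642]
orientation: [0.473, -0.525, 0.526, -0.473]
force: [-0.7, -0.5, 1.0]
grip_width: 0.0593
```

carry_out --plan '[0,0,0,0,0.72,0,0,0,0,0.8,0,0,0,0,0.9,0,0,0,0,1,0,0,0,0,1,0,0,0,0,1,0,0,0,0,1,0,0,0,0,1]'

```text
t: 7.3
eef_pos: [0.5877, 0.0456, 0.1634]
orientation: [-0.473, 0.526, -0.526, 0.473]
force: [-0.8, 0.9, 0.4]
grip_width: 0.0854
```

carry_out --plan '[0,-2,0,0,1,0,-5,0,0,1,0,-9,0,0,1,0,-13,0,0,1,0,-13,-2,0,1,0,-13,-5,0,1,0,-13,-9,0,1,0,-13,-12,0,1,-3,-13,-15,0,1,-6,-13,-15,0,1,-6,-13,-15,0,1,-6,-13,-15,0,1]'

```text
t: 8.3
eef_pos: [0.4444, 0.1219, 0.2938]
orientation: [0.474, -0.525, 0.525, -0.474]
force: [0.8, 0.3, 0.2]
grip_width: 0.0855
```

```bash
python3 - <<'E'
from h import *
from bench import camera
togo([.4862,.1152,.105],np.pi/2-.1046)
a,b=camera("top"),camera("side"); cv2.imwrite("pics/t3.png",a);cv2.imwrite("pics/s3.png",b)
k=lambda i,x,y:cv2.resize(i[y:y+110,x:x+100],None,fx=4,fy=4,interpolation=cv2.INTER_CUBIC)
cv2.imwrite("pics/c3.png",np.hstack([k(a,180,110),k(b,160,140)]))
E
```

```text
t 8.3 pos [0.4444 0.1219 0.2938] shift [ 0.23 18.89  4.2 ] roll 0.15 grip 0.0855 F [0.82 0.35 0.17] j6 1.72
```

View pics/c3.png

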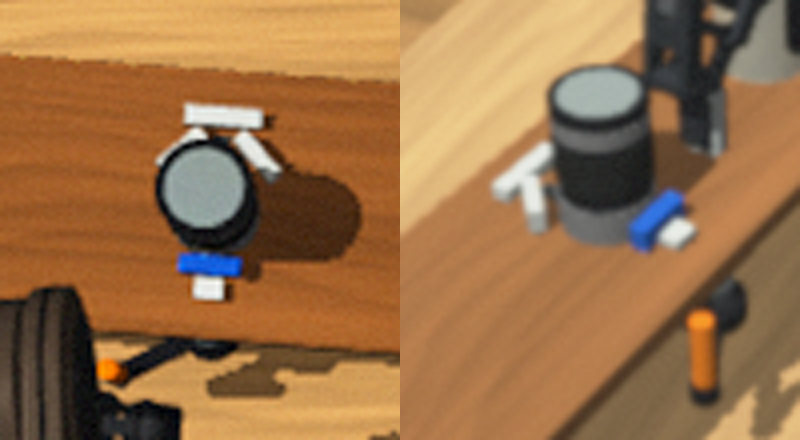

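The lens stands in the dock against a clear gap; the post is unmoved. Next I'll grip the post.

carry_out --plan '[0.1,2,2,0,0.7,0.1,5,4,0,0.7,0.1,9,4.1,0,0.7,0.1,13,4.1,0,0.7,0.1,16,4.1,0,0.7,0.1,18,4.1,0,0.7,0.1,18.8,4.1,0,0.7,0.1,18.8,4.1,0,0.7,0.1,18.8,4.1,0,0.7]' --grip_force 30

```text
t: 9.15
eef_pos: [0.4864, 0.115, 0.1061]
orientation: [0.473, -0.526, 0.526, -0.473]
force: [-0.0, -0.3, 0.1]
grip_width: 0.0603
```

```bash
python3 - <<'E'
from h import *
from bench import camera
togo([.485,.117,.105],np.pi/2-.1046)
b=camera("side")
cv2.imwrite("pics/c4.png",cv2.resize(b[140:270,140:270],None,fx=4,fy=4,interpolation=cv2.INTER_CUBIC))
E
```

```text
t 9.15 pos [0.4864 0.115  0.1061] shift [-0.18  0.11 -0.16] roll -0.08 grip 0.0603 F [-0.05 -0.31  0.07] j6 1.71
```

View pics/c4.png

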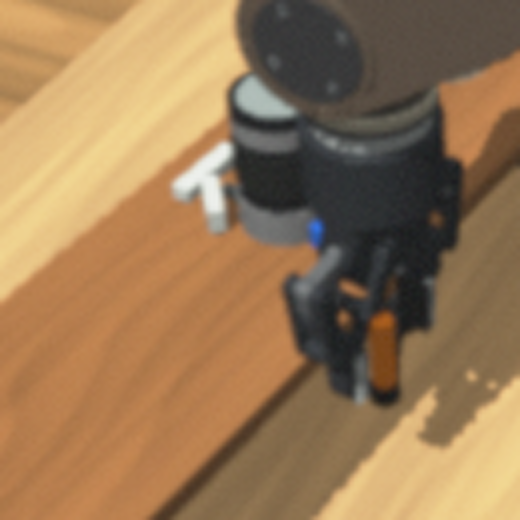

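The post is between the fingers, so I'll close.

carry_out --plan '[-0.2,0,-0.1,0,0.4,-0.2,0,-0.1,0,0.3,-0.2,0,-0.1,0,0.2,-0.2,0,-0.1,0,0.1,-0.2,0,-0.1,0,0.1,-0.2,0,-0.1,0,0.1,-0.2,0,-0.1,0,0.1,-0.2,0,-0.1,0,0.1,-0.2,0,-0.1,0,0.1]'

```text
t: 9.95
eef_pos: [0.4853, 0.1166, 0.1066]
orientation: [0.474, -0.524, 0.526, -0.473]
force: [-1.4, -5.4, 3.9]
grip_width: 0.0134
```

```bash
cat >> h.py <<'E'
C0=np.array([.5134,.0544]); A=.1046
EX=np.array([np.cos(A),-np.sin(A)]);EY=np.array([np.sin(A),np.cos(A)])
def knob():
    s=env.sense(); d=s["eef_pos"][:2]-C0; x,y=d@EX,d@EY; ph=np.arctan2(y,-x)
    t=-np.sin(ph)*EX-np.cos(ph)*EY; n=-np.cos(ph)*EX+np.sin(ph)*EY
    print("t %.2f r %.1f phi %.1f deg angle %.3f Ft %.2f Fr %.2f"%(s["t"],1e3*np.hypot(x,y),np.degrees(ph),np.radians(60)-ph,s["force"][:2]@t,s["force"][:2]@n),"grip",s["grip_width"].round(4))
    R=Ro.from_quat(s["orientation"]).as_matrix()
    for dp in(5,10,15,20,25,30,35,40):
        p=ph-np.radians(dp); q=C0+.070*(-np.cos(p)*EX+np.sin(p)*EY)
        print(dp,(R.T@np.r_[q-s["eef_pos"][:2],0]*100).round(2)[[0,2]],end="; ")
E
python3 -c "from h import *;knob()"
```

```text
Traceback (most recent call last):
  File "h.py", line 35, in knob
    print("t %.2f r %.1f phi %.1f deg angle %.3f Ft %.2f Fr %.2f"%(s["t"],1e3*np.hypot(x,y),np.degrees(ph),np.radians(60)-ph,s["force"][:2]@t,s["force"][:2]@n),"grip",s["grip_width"].round(4))
                                                                                                                                                                       ^^^^^^^^^^^^^^^^^^^^^
AttributeError: 'float' object has no attribute 'round'
```

```bash
sed -i 's/s\["grip_width"\].round(4))$/round(s["grip_width"],4))/' h.py
python3 -c "from h import *;knob()"
```

```text
t 9.95 r 68.3 phi 59.7 deg angle 0.005 Ft 3.54 Fr -4.33 grip 0.0134
5 [ 0.18 -0.6 ]; 10 [ 0.55 -1.08]; 15 [ 0.97 -1.53]; 20 [ 1.42 -1.94]; 25 [ 1.91 -2.31]; 30 [ 2.42 -2.64]; 35 [ 2.97 -2.92]; 40 [ 3.53 -3.15];
```

carry_out --plan '[0.1,0,-0.3,0,0.1,0.2,0,-0.6,0,0.1,0.35,0,-0.85,0,0.1,0.55,0,-1.1,0,0.1,0.75,0,-1.3,0,0.1,0.95,0,-1.5,0,0.1,1.2,0,-1.75,0,0.1,1.4,0,-1.95,0,0.1]'

```text
t: 10.62
eef_pos: [0.4682, 0.1057, 0.107]
orientation: [0.469, -0.523, 0.529, -0.477]
force: [10.5, -1.5, -5.5]
grip_width: 0.0132
```

```bash
python3 -c "from h import *;knob()"
```

```text
t 10.62 r 68.4 phi 42.6 deg angle 0.303 Ft -6.86 Fr -8.06 grip 0.0132
5 [ 0.36 -0.51]; 10 [ 0.86 -0.86]; 15 [ 1.39 -1.17]; 20 [ 1.94 -1.43]; 25 [ 2.51 -1.63]; 30 [ 3.1  -1.79]; 35 [ 3.71 -1.9 ]; 40 [ 4.31 -1.95];
```

carry_out --plan '[0.2,0,0,0,0.1,0.2,0,0,0,0.1,0.2,0,0,0,0.1,0.2,0,0,0,0.1]'

```text
t: 10.95
eef_pos: [0.4669, 0.1044, 0.1069]
orientation: [0.47, -0.524, 0.528, -0.476]
force: [7.5, 2.0, -2.3]
grip_width: 0.0131
```

```bash
sed -i 's/C0+.070/C0+.0686/' h.py; python3 -c "from h import *;knob()"
```

```text
t 10.95 r 68.3 phi 41.1 deg angle 0.329 Ft -6.81 Fr -3.62 grip 0.0131
5 [ 0.45 -0.4 ]; 10 [ 0.95 -0.73]; 15 [ 1.47 -1.01]; 20 [ 2.02 -1.25]; 25 [ 2.59 -1.44]; 30 [ 3.17 -1.58]; 35 [ 3.76 -1.67]; 40 [ 4.36 -1.71];
```

carry_out --plan '[0.25,0,-0.2,0,0.1,0.45,0,-0.35,0,0.1,0.7,0,-0.5,0,0.1,0.95,0,-0.65,0,0.1,1.2,0,-0.8,0,0.1,1.45,0,-0.95,0,0.1,1.5,0,-0.95,0,0.1,1.5,0,-0.95,0,0.1,1.5,0,-0.95,0,0.1]'

```text
t: 11.7
eef_pos: [0.4557, 0.0912, 0.1069]
orientation: [0.469, -0.525, 0.527, -0.476]
force: [6.7, 3.5, -2.0]
grip_width: 0.0131
```

```bash
python3 -c "from h import *;knob()"
```

```text
t 11.70 r 68.4 phi 26.5 deg angle 0.585 Ft -6.56 Fr -3.73 grip 0.0131
5 [ 0.54 -0.26]; 10 [ 1.1  -0.45]; 15 [ 1.69 -0.6 ]; 20 [ 2.28 -0.69]; 25 [ 2.87 -0.73]; 30 [ 3.47 -0.72]; 35 [ 4.07 -0.66]; 40 [ 4.65 -0.54];
```

carry_out --plan '[0.22,0,-0.1,0,0.1,0.44,0,-0.2,0,0.1,0.66,0,-0.3,0,0.1,0.87,0,-0.38,0,0.1,0.87,0,-0.38,0,0.1,0.87,0,-0.38,0,0.1,0.87,0,-0.38,0,0.1]'

```text
t: 12.28
eef_pos: [0.451, 0.0829, 0.1069]
orientation: [0.469, -0.525, 0.527, -0.476]
force: [6.8, 3.8, -1.6]
grip_width: 0.0131
```

```bash
python3 -c "from h import *;knob()"
```

```text
t 12.28 r 68.6 phi 18.6 deg angle 0.723 Ft -6.32 Fr -4.60 grip 0.0131
5 [ 0.58 -0.16]; 10 [ 1.16 -0.28]; 15 [ 1.76 -0.34]; 20 [ 2.36 -0.35]; 25 [ 2.95 -0.31]; 30 [ 3.54 -0.22]; 35 [ 4.13 -0.07]; 40 [4.69 0.12];
```

carry_out --plan '[0.23,0,-0.05,0,0.1,0.46,0,-0.1,0,0.1,0.7,0,-0.15,0,0.1,0.93,0,-0.19,0,0.1,0.93,0,-0.19,0,0.1,0.93,0,-0.19,0,0.1,0.93,0,-0.19,0,0.1]'

```text
t: 12.87
eef_pos: [0.4476, 0.0742, 0.1068]
orientation: [0.47, -0.525, 0.527, -0.476]
force: [5.9, 5.6, 0.1]
grip_width: 0.0132
```

```bash
python3 -c "from h import *;knob()"
```

```text
t 12.87 r 68.7 phi 10.8 deg angle 0.859 Ft -7.07 Fr -3.99 grip 0.0132
5 [ 0.59 -0.07]; 10 [ 1.19 -0.1 ]; 15 [ 1.79 -0.08]; 20 [ 2.38 -0.01]; 25 [2.97 0.11]; 30 [3.54 0.28]; 35 [4.1  0.51]; 40 [4.63 0.78];
```

carry_out --plan '[0.2,0,0,0,0.1,0.4,0,0,0,0.1,0.59,0,-0.02,0,0.1,0.59,0,-0.02,0,0.1,0.59,0,-0.02,0,0.1,0.59,0,-0.02,0,0.1]'

```text
t: 13.37
eef_pos: [0.4461, 0.0687, 0.1068]
orientation: [0.47, -0.526, 0.526, -0.475]
force: [2.7, 6.2, 1.4]
grip_width: 0.0132
```

```bash
python3 -c "from h import *;knob()"
```

```text
t 13.37 r 68.8 phi 6.0 deg angle 0.942 Ft -6.61 Fr -1.36 grip 0.0132
5 [ 0.6  -0.02]; 10 [1.2 0. ]; 15 [1.79 0.07]; 20 [2.38 0.19]; 25 [2.95 0.36]; 30 [3.51 0.58]; 35 [4.04 0.85]; 40 [4.55 1.16];
```

carry_out --plan '[0.2,0,0,0,0.1,0.4,0,0,0,0.1,0.6,0,0,0,0.1,0.7,0,0,0,0.1,0.7,0,0,0,0.1,0.7,0,0,0,0.1,0.7,0,0,0,0.1]'

```text
t: 13.95
eef_pos: [0.4449, 0.062, 0.1067]
orientation: [-0.47, 0.526, -0.526, 0.475]
force: [1.4, 6.5, 2.7]
grip_width: 0.0132
```

```bash
python3 -c "from h import *;knob()"
```

```text
t 13.95 r 68.9 phi 0.3 deg angle 1.041 Ft -6.58 Fr -0.73 grip 0.0132
5 [0.6  0.06]; 10 [1.19 0.13]; 15 [1.78 0.26]; 20 [2.35 0.44]; 25 [2.9  0.66]; 30 [3.43 0.94]; 35 [3.94 1.26]; 40 [4.42 1.62];
```

carry_out --plan '[0.2,0,0,0,0.1,0.4,0,0.02,0,0.1,0.6,0,0.04,0,0.1,0.7,0,0.05,0,0.1,0.7,0,0.05,0,0.1,0.7,0,0.05,0,0.1,0.7,0,0.05,0,0.1]'

```text
t: 14.53
eef_pos: [0.4443, 0.055, 0.1067]
orientation: [-0.47, 0.527, -0.525, 0.475]
force: [1.4, 6.7, 4.0]
grip_width: 0.0133
```

```bash
python3 -c "from h import *;knob()"
```

```text
t 14.53 r 69.1 phi -5.5 deg angle 1.143 Ft -6.75 Fr -1.37 grip 0.0133
5 [0.59 0.13]; 10 [1.17 0.27]; 15 [1.74 0.46]; 20 [2.29 0.69]; 25 [2.82 0.97]; 30 [3.32 1.3 ]; 35 [3.79 1.67]; 40 [4.23 2.08];
```

carry_out --plan '[0.2,0,0.02,0,0.1,0.4,0,0.05,0,0.1,0.6,0,0.1,0,0.1,0.7,0,0.13,0,0.1,0.7,0,0.13,0,0.1,0.7,0,0.13,0,0.1,0.7,0,0.13,0,0.1]'

```text
t: 15.12
eef_pos: [0.4445, 0.048, 0.1067]
orientation: [-0.471, 0.527, -0.525, 0.475]
force: [-1.4, 6.8, 5.5]
grip_width: 0.0134
```

```bash
python3 -c "from h import *;knob()"
```

```text
t 15.12 r 69.2 phi -11.3 deg angle 1.244 Ft -6.91 Fr 0.79 grip 0.0134
5 [0.57 0.21]; 10 [1.13 0.4 ]; 15 [1.68 0.64]; 20 [2.21 0.93]; 25 [2.7  1.27]; 30 [3.17 1.64]; 35 [3.6  2.06]; 40 [3.99 2.51];
```

carry_out --plan '[0.2,0,0.05,0,0.1,0.4,0,0.1,0,0.1,0.57,0,0.16,0,0.1,0.57,0,0.16,0,0.1,0.57,0,0.16,0,0.1,0.57,0,0.16,0,0.1]'

```text
t: 15.62
eef_pos: [0.445, 0.0424, 0.1066]
orientation: [-0.471, 0.527, -0.524, 0.474]
force: [-2.6, 8.3, 5.9]
grip_width: 0.0129
```

```bash
python3 -c "from h import *;knob()"
```

```text
t 15.62 r 69.4 phi -15.9 deg angle 1.325 Ft -8.64 Fr 1.11 grip 0.0129
5 [0.55 0.27]; 10 [1.09 0.51]; 15 [1.62 0.79]; 20 [2.12 1.12]; 25 [2.59 1.49]; 30 [3.02 1.91]; 35 [3.42 2.36]; 40 [3.77 2.84];
```

Resistance is rising, so the lens is getting tight. The next steps will be small, with a target Ft of about 11.0.

carry_out --plan '[0.15,0,0.06,0,0.1,0.3,0,0.12,0,0.1,0.45,0,0.19,0,0.1,0.45,0,0.19,0,0.1,0.45,0,0.19,0,0.1,0.45,0,0.19,0,0.1]'

```text
t: 16.12
eef_pos: [0.4459, 0.038, 0.1066]
orientation: [-0.471, 0.528, -0.524, 0.474]
force: [-3.7, 8.2, 8.3]
grip_width: 0.0133
```

```bash
python3 -c "from h import *;knob()"
```

```text
t 16.12 r 69.5 phi -19.6 deg angle 1.390 Ft -8.86 Fr 1.67 grip 0.0133
5 [0.52 0.31]; 10 [1.06 0.58]; 15 [1.56 0.9 ]; 20 [2.04 1.27]; 25 [2.48 1.67]; 30 [2.89 2.11]; 35 [3.25 2.58]; 40 [3.58 3.08];
```

carry_out --plan '[0.12,0,0.05,0,0.1,0.24,0,0.1,0,0.1,0.36,0,0.17,0,0.1,0.36,0,0.17,0,0.1,0.36,0,0.17,0,0.1,0.36,0,0.17,0,0.1,0.36,0,0.17,0,0.1]'

```text
t: 16.7
eef_pos: [0.4468, 0.0345, 0.1066]
orientation: [-0.472, 0.528, -0.523, 0.474]
force: [-5.0, 8.6, 8.8]
grip_width: 0.0129
```

```bash
python3 -c "from h import *;knob()"
```

```text
t 16.70 r 69.5 phi -22.6 deg angle 1.442 Ft -9.71 Fr 2.30 grip 0.0129
5 [0.5  0.34]; 10 [1.02 0.64]; 15 [1.51 0.99]; 20 [1.97 1.38]; 25 [2.39 1.8 ]; 30 [2.77 2.26]; 35 [3.11 2.75]; 40 [3.41 3.27];
```

carry_out --plan '[0.12,0,0.08,0,0.1,0.24,0,0.15,0,0.1,0.36,0,0.22,0,0.1,0.43,0,0.26,0,0.1,0.43,0,0.26,0,0.1,0.43,0,0.26,0,0.1,0.43,0,0.26,0,0.1,0.43,0,0.26,0,0.1]'

```text
t: 17.37
eef_pos: [0.4482, 0.0301, 0.1065]
orientation: [-0.472, 0.529, -0.523, 0.473]
force: [-7.7, 9.6, 11.1]
grip_width: 0.0129
```

```bash
python3 -c "from h import *;knob()"
```

```text
t 17.37 r 69.6 phi -26.4 deg angle 1.508 Ft -11.71 Fr 3.86 grip 0.0129
5 [0.48 0.38]; 10 [0.97 0.72]; 15 [1.44 1.09]; 20 [1.87 1.51]; 25 [2.26 1.96]; 30 [2.61 2.44]; 35 [2.92 2.96]; 40 [3.18 3.5 ];
```

carry_out --plan '[-0.06,-0.05,-0.05,0,0.1,-0.12,-0.1,-0.1,0,0.1,-0.12,-0.1,-0.1,0,0.1,-0.12,-0.1,-0.1,0,0.1]'

```text
t: 17.7
eef_pos: [0.448, 0.0303, 0.1068]
orientation: [-0.472, 0.527, -0.524, 0.474]
force: [-3.1, 5.4, 3.8]
grip_width: 0.013
```

```bash
python3 -c "from h import *;knob()"
```

```text
t 17.70 r 69.7 phi -26.2 deg angle 1.505 Ft -6.15 Fr 0.99 grip 0.013
5 [0.48 0.38]; 10 [0.97 0.72]; 15 [1.44 1.09]; 20 [1.87 1.51]; 25 [2.27 1.96]; 30 [2.62 2.44]; 35 [2.93 2.95]; 40 [3.19 3.49];
```

carry_out --plan '[-0.05,-0.02,-0.04,0,0.1,-0.1,-0.05,-0.08,0,0.1,-0.1,-0.05,-0.08,0,0.1,-0.1,-0.05,-0.08,0,0.1]'

```text
t: 18.03
eef_pos: [0.4479, 0.0303, 0.1069]
orientation: [-0.472, 0.526, -0.525, 0.473]
force: [-1.0, 5.5, 0.3]
grip_width: 0.013
```

```bash
python3 -c "from h import *;knob()"
```

```text
t 18.03 r 69.7 phi -26.2 deg angle 1.505 Ft -5.53 Fr -0.93 grip 0.013
5 [0.47 0.39]; 10 [0.97 0.72]; 15 [1.44 1.1 ]; 20 [1.87 1.51]; 25 [2.26 1.96]; 30 [2.62 2.44]; 35 [2.93 2.96]; 40 [3.19 3.49];
```

carry_out --plan '[-0.08,0,0,0,0.1,-0.15,0,0,0,0.1,-0.15,0,0,0,0.1,-0.15,0,0,0,0.1]'

```text
t: 18.37
eef_pos: [0.448, 0.0305, 0.1069]
orientation: [-0.474, 0.526, -0.525, 0.473]
force: [-2.4, 1.5, 1.7]
grip_width: 0.0129
```

```bash
python3 -c "from h import *;knob()"
```

```text
t 18.37 r 69.6 phi -26.1 deg angle 1.502 Ft -2.26 Fr 1.77 grip 0.0129
5 [0.48 0.38]; 10 [0.98 0.71]; 15 [1.45 1.08]; 20 [1.88 1.49]; 25 [2.28 1.94]; 30 [2.63 2.42]; 35 [2.94 2.94]; 40 [3.21 3.47];
```

Low enough; open gently, then back off upwards.

carry_out --plan '[0,0,0,0,0.2,0,0,0,0,0.35,0,0,0,0,0.5,0,0,0,0,0.6,0,0,0,0,0.6,0,0,0,0,0.6]'

```text
t: 18.87
eef_pos: [0.4485, 0.0307, 0.107]
orientation: [0.473, -0.525, 0.526, -0.473]
force: [0.2, -0.0, -0.2]
grip_width: 0.0513
```

carry_out --plan '[0,-2,0,0,0.6,0,-5,-0.5,0,0.6,0,-9,-1,0,0.6,0,-13,-1,0,0.6,0,-16,-1,0,0.6,-4,-18,-1,0,0.6,-8,-18,-1,0,0.6,-12,-18,-1,0,0.6,-16,-18,-1,0,0.6,-16,-18,-1,0,0.6,-16,-18,-1,0,0.6]'

```text
t: 19.78
eef_pos: [0.4548, 0.1927, 0.2867]
orientation: [-0.474, 0.525, -0.525, 0.474]
force: [0.1, 0.2, -0.2]
grip_width: 0.0514
```

```bash
python3 - <<'E'
from h import *
from bench import camera
s=env.sense(); print(s["eef_pos"],s["force"])
a,b=camera("top"),camera("side"); cv2.imwrite("pics/t5.png",a);cv2.imwrite("pics/s5.png",b)
cv2.imwrite("pics/c5.png",np.hstack([cv2.resize(a[100:260,180:360],None,fx=2.5,fy=2.5,interpolation=cv2.INTER_CUBIC),cv2.resize(b[120:280,150:290],None,fx=2.5,fy=2.5,interpolation=cv2.INTER_CUBIC)]))
E
```

```text
[0.45479357 0.19271922 0.28672799] [ 0.10376009  0.23361666 -0.20269064]
```

View pics/c5.png

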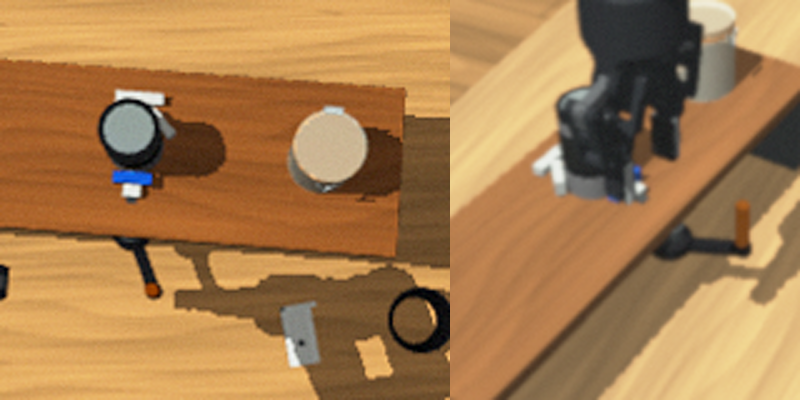

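The lens stands upright between the pad and the V-block in the top view, the post is at (153,291), and the bystanders are in place. I'll check the post position and hand in.

```bash
python3 - <<'E'
from h import *
from bench import order
X=atz("top",crop(153,290,2.5,180,100),.143); d=X[:2]-np.array([.002,-.0015])-C0
print("post",X,"angle",np.pi/3-np.arctan2(d@EY,-(d@EX)))
print(order.sign_off())
E
```

```text
post [0.4491272  0.02845475 0.143     ] angle 1.5051725640941547
the job is handed in; nothing more can be done
None
```

I put the lens upright in the dock, let go of it, and turned the knob anticlockwise to about 1.50 rad. I then eased the push off, let go of the post, backed away and handed the job in at about 20 s of the 69 s. Handing in gave no verdict.

**Squeeze:** I could only estimate it, and my two estimates differ:
- **From the push at the post:** loose running took about 6.7 N and the last reading was 11.7 N, which means about 31 N of squeeze.
- **From the knob angle:** the lens became tight at about 1.25 rad, which means about 23 N.

Both are inside the accepted 14 to 38 N.

**Last checks:**
- The final top picture shows the lens upright between pad and V-block. The jar, hood and bracket looked unmoved; the filter ring was outside that crop, but the arm did not go near it.
- The post measured in that picture gives 1.505 rad, so the knob held after I let go.
- The gripper read about 0 N, clear of everything.

**Disagreement:** the two cameras differed by about 5 mm on positions. I averaged them and compared lens and dock within the same camera when placing the lens.

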